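# Feed a planter tray down the packing lane

## Robot

A 6-joint arm with a two-finger parallel gripper is mounted at the origin on the work surface. World frame = base frame: x ahead of the robot, y to its left, z up, the work surface at z = 0. Lengths are in m, angles in degrees, forces in N, time in s.
With the tool pointing down it reaches from about 0.325 to 0.775 m from the base axis. Payload 5.5 kg.
Tool frame: the origin (TCP) lies midway between the tips of the shut fingers; the grasp point (between the pads) lies 19 mm behind it; y points along the fingers, z is the direction in which the jaws open and shut, and the axes are right-handed (so a half turn about y gives the same grasp; the last joint's range is limited). The gripper opens to 85 mm and grips with 20 to 120 N. Pads are 22 mm wide; open, the fingers measure 114 mm over their backs; the gripper's body (76 mm by 85 mm) begins 54 mm behind the grasp point. The pads swing forward as they close: fully open they stand 13 mm farther back than shut.
Start: joints at [60.235, 5.22, 70.514, -0, 104.267, -3.249], TCP at [0.268, 0.537, 0.231] pointing down, gripper open.
Joint ranges: [-164.24, 164.24], [-49.07, 125.15], [9.68, 141.18], [-86.29, 266.29], [3.28, 154.24], [-151.56, 151.56]. Speed limits (degrees/s): [147.25, 147.25, 172.46, 180, 180, 180].

## Interface

Orientations are given as [roll, pitch, yaw] about the fixed x, y, z axes, in that order (R = Rz(yaw) Ry(pitch) Rx(roll)).
In Python, from plant import arm, capture, camera_model, hand_in gives the robot as it stands.
- The arm moves only by the shell command python3 -m creep 'ROWS' [FORCE]. ROWS is JSON, one flat list of numbers, 7 for each row, row after row: the shift along the tool's x, y, z in m, then the turn, a rotation vector about the tool's x, y, z in rad, then the opening in per cent of the stroke, from 0 (shut) to 100 (fully open). A call has exactly 8 rows; each row is the pose to reach, as a shift and turn from the pose measured when the call began, along the tool's axes at that moment; what a row does not reach only later rows make up. A row lasts 1/12 s, in which the tool goes at most 41.7 mm and 7.16 degrees, less where a joint would pass 70% of its speed; a pose out of reach is approached as far as the arm can. A call with a gripper value outside its range is refused whole. The fingers move at their own pace and stop on an object; FORCE is the grip in N (left out, the last holds). Time passes only in rows, so rows that repeat a pose let the fingers close, or fill a call up. It gives the time, the measured TCP pose, the force and the opening at its end, in the units of the state.
- arm.get_state(): the state, without advancing time (a new reading comes with each control period).
- capture(name): name is "scene" or "top"; returns the picture (420x560x3 uint8, blue, green, red); there is no depth.
- camera_model(name): a dict with "fx", "fy", "cx", "cy" (pixels), "k1" (the pictures are not rectified: a ray, as slopes to the right and down, at radius r is drawn at 1 + k1 r^2 times it, then the intrinsics apply), "rvec" (rotation vector, rad) and "tvec" (3), from world to camera coordinates, as OpenCV has them. Camera axes: x right, y down, z forward; pixel columns grow to the right and rows downward; lengths in m; the calibration is good to about 2 mm. A picture is of the moment at which its call begins. camera_model takes no time and is no camera call.
- hand_in(): hands the job in, once; it reports no verdict.
The state is a dict: "time": time; "q": joint angles; "dq": joint speeds; "tau": joint torques, N m; "tcp_pos": TCP position; "eef_rot": TCP orientation; "wrist_force": force on the tool from outside, world axes, zero at the start; "moment": the same for the moment, N m; "width": finger opening in m.
Only numpy, scipy, OpenCV 4.12 (cv2) and the standard library are available. Lean on these libraries where they do the work, as an engineer would, in place of code of your own. Each camera call takes 0.05 s, during which the arm holds its last target. There are 200 camera calls.

## Task

Push the slotted white tray, with the planter standing in it, down the lane between the two low metal guide rails until it rests up against the wooden stop at the far end, and then take the hand away. It starts a little askew; only push it over the table with the fingers, never lifting or tipping it or ramming it into the stop, and neither the tray nor the robot may touch either rail. Leave the planter in the tray untouched and upright, and do not disturb the other goods.

Things in the scene. Friction and masses are not known exactly. Their poses are not given: they have to be found in the camera images.
- tray: Open white plastic tray with grey slots in its long sides, loose, 0.25 to 0.5 kg: 150 mm long (own x), 116 mm wide (y), 60 mm high, walls and floor 4 mm. Origin: centre of its underside. Starts before the lane's mouth, its x along the lane's within 0.2 rad, up to 28 mm off the centre line, leading end 25 to 65 mm short of the mouth. The planter stands loose in it.
- planter: Green round planter standing loose inside the tray, 76 mm across at the rim, 78 mm high, so it rises 22 mm above the tray's rim; about 0.3 kg. Origin: centre of its underside, its z axis up.
- lane: Fixed lane; the table is its floor. Origin: on the table, middle of the open mouth; x along the centre line towards the stop (to the robot's left, within 0.3 rad), y left of that, z up. 146 mm clear between the rails (15 mm to spare each side of the tray), which run from x = 0 to 250 mm. Stop face at x = 240 mm: the tray's origin is at x = 165 mm when touching it.
- rail_left: Fixed plain aluminium bar, the lane's left guide rail: 250 mm long, 15 mm thick, 25 mm high. Origin: at the mouth end, on the table, in the middle of its thickness (80.5 mm left of the lane's centre line, lane y = +80.5 mm; inner face at +73 mm).
- rail_right: The same on the right (lane y = -80.5 mm, inner face at -73 mm).
- end_stop: Fixed wooden block across the far end between the rails, 20 mm thick, 120 mm wide, 45 mm high. Origin: middle of its face towards the mouth, on the table.
- cup: Bystander: small pink ceramic cup, 68 mm across, 65 mm high, beside the left rail. Origin: centre of its underside.
- bowl: Bystander: white ceramic bowl, 100 mm across, 48 mm high, beside the right rail. Origin: centre of its underside.
- tape_roll: Bystander: brown packing-tape roll lying flat, 92 mm across, 48 mm high, behind the tray's starting place. Origin: centre of its underside.
- tall_pot: Bystander: dark grey straight pot, 76 mm across, 105 mm high, beside the right rail near the stop. Origin: centre of its underside.
- carton: Bystander: closed cardboard carton 90 x 110 mm, 60 mm high, behind the stop. Origin: centre of its underside.
- egg_pot: Bystander: rounded cream pot, 72 mm across, 68 mm high, to the right of the tray's starting place. Origin: centre of its underside.
Not all that is in view belongs to the job. Leave any purple look-alike of the planter alone. Leave any purple look-alike of the tray alone.

How it is judged:
By the outcome, as a careful person would: the job done as asked, in the order asked, and still so for the second after the job is handed in, with the robot touching nothing.
It also fails if it takes over 64 s, if anything falls off the work surface, if the arm or the gripper's body presses on something with over 40 N, if the wrist force passes 120 N, or if a joint passes its speed limit or range.

## Working session

There is one attempt and no reset: what is moved stays moved. The work goes in short steps, Python scripts to look and compute and a shell command to move; the robot and the scene stay as the last step left them, time stands still between calls to the robot, and variables do not carry over. Pictures are saved under pics/ and viewed, about 8 in all and at most 12, crops included, and the job is handed in when it is done.

```bash
mkdir -p pics; ls
python3 - <<'E'
from plant import arm,capture,camera_model
import cv2
for n in("scene","top"):
    cv2.imwrite(f"pics/{n}0.png",capture(n)); print(camera_model(n))
print(arm.get_state())
E
```

```text
pics
{'fx': 384.79841830890655, 'fy': 384.79841830890655, 'cx': 281.06062742031935, 'cy': 212.860666244064, 'k1': 0.02583313629570341, 'rvec': array([ 1.54260269,  2.32450257, -0.62769281]), 'tvec': array([ 0.22770789, -0.43669891,  1.32062943])}
{'fx': 391.5142931692451, 'fy': 391.5142931692451, 'cx': 279.6912826353707, 'cy': 207.82807781617927, 'k1': 0.01164461484395318, 'rvec': array([ 2.08574415, -2.11084253,  0.25533627]), 'tvec': array([-0.00307642,  0.56494166,  0.9332322 ])}
{'time': 0.1, 'q': array([ 6.02346624e+01,  5.26118015e+00,  7.05759690e+01,  1.95023497e-03,
        1.04269948e+02, -3.24760791e+00]), 'dq': array([-0.02741395,  0.03537063, -0.25050067,  0.14635358, -0.00385692,
       -0.02098144]), 'tau': array([ 2.78428750e-03, -4.60214424e+01, -4.19216394e+01, -1.68704955e-04,
        1.06599202e-02,  2.76033148e-06]), 'tcp_pos': array([0.26773093, 0.53665008, 0.2302293 ]), 'eef_rot': array([-9.01068182e+01,  7.95509496e-03, -2.65172582e+01]), 'wrist_force': array([-0.38086825,  0.17771692,  0.18561444]), 'moment': array([-0.02951381, -0.00568719, -0.05507723]), 'width': 0.08567846936929291}
```

View pics/top0.png

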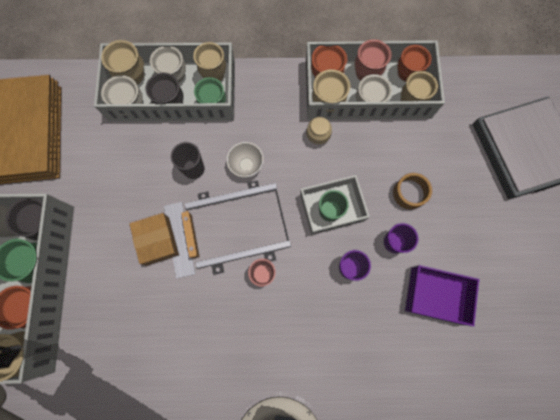

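View pics/scene0.png

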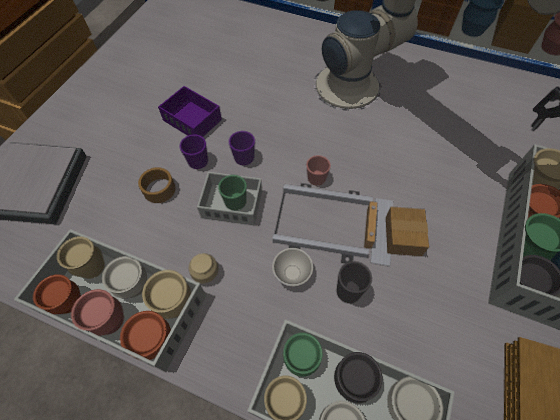

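The top view shows the lane from its mouth at about (285,217) to the stop at (190,235). The tray is at (335,205) with the planter in it, the tape roll is behind it at (413,190), the egg pot at (319,130) and the purple decoys at (355,265) and (402,238). The scene view agrees. Next I'll enlarge both views to measure.

Run:
```python
import cv2
a=cv2.imread("pics/top0.png");b=cv2.imread("pics/scene0.png")
def crop(im,x,y,w,h,s,n):
    c=cv2.resize(im[y:y+h,x:x+w],None,fx=s,fy=s,interpolation=cv2.INTER_CUBIC)
    for k in range(0,w,20): cv2.putText(c,str(x+k),(k*s,10),0,.35,(0,0,255),1); cv2.line(c,(k*s,12),(k*s,18),(0,0,255),1)
    for k in range(0,h,20): cv2.putText(c,str(y+k),(0,k*s+4),0,.35,(0,0,255),1); cv2.line(c,(24,k*s),(30,k*s),(0,0,255),1)
    cv2.imwrite(n,c)
crop(a,170,165,200,120,4,"pics/topc.png")
crop(b,190,160,200,110,4,"pics/scenec.png")
```

```text
(no output)
```

View pics/topc.png

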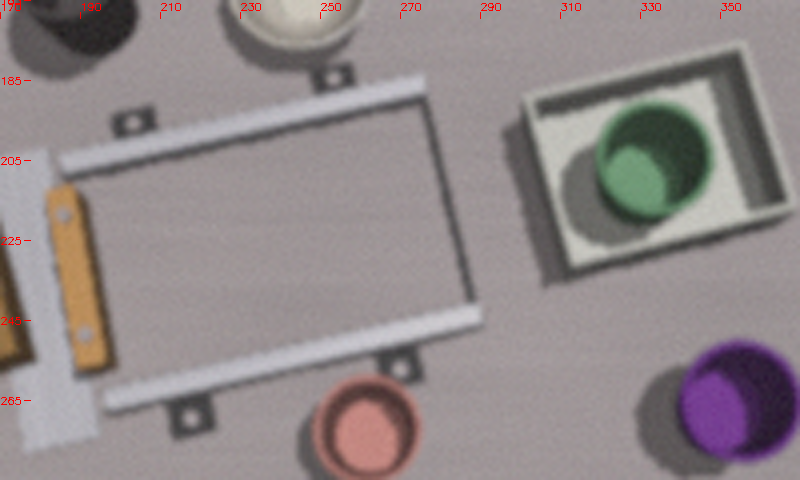

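View pics/scenec.png

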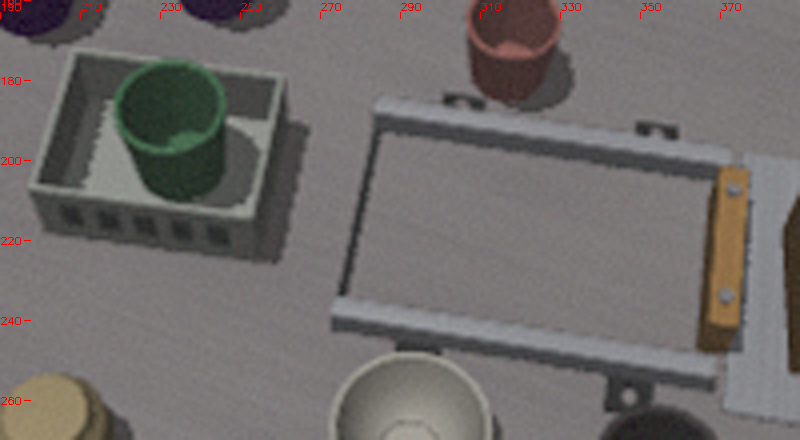

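The enlarged views show clear rail-end corners, for example the left rail's mouth end at crop (481,303)/(481,323) in top. All four tray rim corners are visible in both views: top (525,97), (742,43), (797,208) and (568,270). I'll fit poses from these.

```bash
cat > h.py <<'E'
import numpy as np,cv2
from scipy.optimize import least_squares
from plant import camera_model
def proj(P,n):
    m=camera_model(n);P=np.atleast_2d(P).astype(float)
    c=P@cv2.Rodrigues(np.array(m["rvec"]))[0].T+m["tvec"]
    s=c[:,:2]/c[:,2:];s=s*(1+m["k1"]*(s**2).sum(1,keepdims=True))
    return s*[m["fx"],m["fy"]]+[m["cx"],m["cy"]]
def T(p,L):  # p=(x,y,yaw) , L local pts
    L=np.atleast_2d(L).astype(float);c,s=np.cos(p[2]),np.sin(p[2])
    return np.c_[L[:,0]*c-L[:,1]*s+p[0],L[:,0]*s+L[:,1]*c+p[1],L[:,2]]
def fit(obs,p0):  # obs: list of (cam,local,pix)
    f=lambda p:np.concatenate([(proj(T(p,[l]),n)[0]-u) for n,l,u in obs])
    r=least_squares(f,p0,loss="soft_l1");return r.x,np.round(r.fun,1)
def unproj(u,n,z): # pixel->world at height z
    return least_squares(lambda q:proj([[q[0],q[1],z]],n)[0]-u,[.5,.1]).x
LANE=np.array([0,0,0])
def inv(lane,p): # world pose in lane frame
    c,s=np.cos(lane[2]),np.sin(lane[2]);d=np.array(p[:2])-lane[:2]
    return np.array([d[0]*c+d[1]*s,-d[0]*s+d[1]*c,p[2]-lane[2]])
E
python3 - <<'E'
from h import *
t=lambda x,y:np.array([170+x/4-.375,165+y/4-.375])
s=lambda x,y:np.array([190+x/4-.375,160+y/4-.375])
z=.025
ol=[("top",(0,.073,z),t(481,303)),("top",(0,.088,z),t(481,323)),("top",(.25,.073,z),t(104,391)),("top",(.25,.088,z),t(108,412)),
("top",(0,-.073,z),t(427,97)),("top",(0,-.088,z),t(424,76)),("top",(.25,-.073,z),t(64,178)),("top",(.25,-.088,z),t(60,157)),
("scene",(0,.088,z),s(378,98)),("scene",(0,.073,z),s(375,116)),("scene",(0,-.073,z),s(338,298)),("scene",(0,-.088,z),s(331,318)),("scene",(.25,-.088,z),s(716,377))]
lane,r=fit(ol,[.45,.1,1.5]);print("lane",lane,r)
h=.06
o=[("top",(.075,-.058,h),t(525,97)),("top",(-.075,-.058,h),t(744,42)),("top",(-.075,.058,h),t(797,208)),("top",(.075,.058,h),t(568,270)),
("scene",(-.075,.058,h),s(75,50)),("scene",(.075,.058,h),s(287,75)),("scene",(.075,-.058,h),s(257,215)),("scene",(-.075,-.058,h),s(32,188))]
for oo in (o,o[:4],o[4:]):
    tr,r=fit(oo,[.45,-.1,1.5]);print("tray",tr,r,inv(lane,tr))
for n,u,zz in [("planter top",t(655,160),.082),("egg",(319,127),.068),("tape",(413,190),.048),("purple1",(355,263),.078),("purple2",(402,235),.078),("cup",t(367,428),.065),("pot",(185,152),.105),("bowl",(244,160),.048)]:
    w=unproj(u,"top",zz);print(n,w.round(3),inv(lane,[*w,0])[:2].round(3))
np.save("lane.npy",lane)
E
```

```text
lane [ 0.5595613  -0.01828771  1.79491855] [-0.4 -0.4  0.9  0.1 -0.4  0.1 -0.4  0.5  0.1 -1.1 -0.5 -1.  -0.6 -0.3
 -0.6 -0.4 -0.2 -0.8 -0.4 -0.9 -0.8 -0.8 -0.1 -0.7  0.2 -0.1]
tray [ 0.57785639 -0.15068201  1.81695473] [-0.7  0.3 -0.5  0.1 -0.1  0.4  0.8 -0.4 -0.1 -0.8  0.1 -0.3 -0.4  0.9
 -0.3  0.2] [-0.13314916  0.01158719  0.02203618]
tray [ 0.57815074 -0.15110815  1.81113528] [-0.5  0.  -0.1  0.1 -0.1  0.4  0.8 -0.7] [-0.13363006  0.01139492  0.01621673]
tray [ 0.57754866 -0.15034578  1.82455674] [-0.2 -0.7  0.2 -0.6  0.   0.7  0.   0.4] [-0.13275295  0.0118125   0.02963819]
planter top [ 0.568 -0.145] [-0.126  0.02 ]
egg [ 0.787 -0.118] [-0.148 -0.199]
tape [ 0.614 -0.362] [-0.347  0.023]
purple1 [ 0.421 -0.192] [-0.139  0.173]
purple2 [ 0.489 -0.313] [-0.272  0.134]
cup [0.404 0.037] [0.089 0.139]
pot [0.704 0.229] [ 0.209 -0.196]
bowl [0.703 0.084] [ 0.068 -0.162]
```

```bash
cat > go.py <<'E'
import sys,numpy as np
from scipy.spatial.transform import Rotation as R
from plant import arm
lane=np.load("lane.npy")
def info(lx,ly,z,yaw):
    s=arm.get_state();A=R.from_euler("xyz",s["eef_rot"],degrees=True)
    c,q=np.cos(lane[2]),np.sin(lane[2])
    tgt=np.array([lane[0]+lx*c-ly*q,lane[1]+lx*q+ly*c,z])
    B=R.from_euler("xyz",[-90,0,yaw],degrees=True)
    d=s["tcp_pos"]-[*lane[:2],0]
    print("t",round(s["time"],2),"lane tcp",np.round([d[0]*c+d[1]*q,-d[0]*q+d[1]*c,d[2]],4),"rot",s["eef_rot"].round(2),"F",s["wrist_force"].round(1),"w",round(s["width"],4),"q",s["q"].round(0))
    print("shift",A.inv().apply(tgt-s["tcp_pos"]).round(4),"turn",(A.inv()*B).as_rotvec().round(4))
info(*map(float,sys.argv[1:5]))
E
python3 go.py -.133 .105 .15 -167.16
python3 -m creep '[0.025,0.0025,-0.025,0,0.1,0,100, 0.05,0.005,-0.05,0,0.2,0,100, 0.075,0.0075,-0.075,0,0.3,0,100, 0.1,0.01,-0.1,0,0.4,0,100, 0.125,0.0125,-0.125,0,0.5,0,100, 0.15,0.015,-0.15,0,0.6,0,100, 0.175,0.0175,-0.175,0,0.7,0,100, 0.2,0.02,-0.2,0,0.8,0,100]'
python3 go.py -.133 .105 .15 -167.16
```

```text
t 0.1 lane tcp [0.6059 0.1612 0.2302] rot [-9.011e+01  1.000e-02 -2.652e+01] F [-0.4  0.2  0.2] w 0.0857 q [ 60.   5.  71.   0. 104.  -3.]
shift [ 0.5121  0.0812 -0.5355] turn [1.0000e-03 2.4547e+00 2.2000e-03]
time: 0.77
tcp_pos: [0.3574, 0.2667, 0.21]
eef_rot: [-90.1, -0.1, -72.6]
wrist_force: [0.2, 0.1, 0.2]
width: 0.0856
t 0.77 lane tcp [0.3228 0.1338 0.21  ] rot [-9.010e+01 -8.000e-02 -7.261e+01] F [0.2 0.1 0.2] w 0.0856 q [ 32. -19.  95.  -0. 104.  15.]
shift [ 0.4566  0.0607 -0.0073] turn [2.0000e-04 1.6501e+00 2.5000e-03]
```

```bash
python3 -m creep '[0.03,0.003,-0.0005,0,0.1,0,100, 0.06,0.006,-0.001,0,0.2,0,100, 0.09,0.009,-0.0015,0,0.3,0,100, 0.12,0.012,-0.002,0,0.4,0,100, 0.15,0.015,-0.0025,0,0.5,0,100, 0.18,0.018,-0.003,0,0.6,0,100, 0.21,0.021,-0.0035,0,0.7,0,100, 0.24,0.024,-0.004,0,0.8,0,100]'
python3 go.py -.133 .105 .15 -167.16
```

```text
time: 1.43
tcp_pos: [0.4252, 0.0349, 0.1859]
eef_rot: [-90.0, -0.1, -118.7]
wrist_force: [-0.3, 0.5, -0.3]
width: 0.0854
t 1.43 lane tcp [0.0818 0.1192 0.1859] rot [ -90.03   -0.13 -118.74] F [-0.3  0.5 -0.3] w 0.0854 q [  0. -22. 100.  -0. 102.  29.]
shift [0.1511 0.0362 0.1532] turn [-5.000e-04  8.451e-01  2.400e-03]
```

```bash
python3 -m creep '[0.022,0.005,0.022,0,0.11,0,100, 0.044,0.01,0.044,0,0.22,0,100, 0.066,0.015,0.066,0,0.33,0,100, 0.088,0.02,0.088,0,0.44,0,100, 0.11,0.025,0.11,0,0.55,0,100, 0.13,0.03,0.132,0,0.66,0,100, 0.145,0.034,0.147,0,0.77,0,100, 0.151,0.036,0.153,0,0.845,0,100]'
python3 go.py -.133 .105 .025 -167.16
```

```text
time: 2.1
tcp_pos: [0.4864, -0.1737, 0.1485]
eef_rot: [-89.9, -0.2, -167.6]
wrist_force: [-0.2, -0.6, -0.7]
width: 0.0852
t 2.1 lane tcp [-0.1353  0.1058  0.1485] rot [ -89.95   -0.23 -167.62] F [-0.2 -0.6 -0.7] w 0.0852 q [-23.  -8.  92.  -0.  96.  54.]
shift [-0.0013  0.1235 -0.0024] turn [-0.0009 -0.008   0.0041]
```

```bash
python3 -m creep '[0,0.016,-0.002,0,-0.008,0,100, 0,0.032,-0.002,0,-0.008,0,100, 0,0.048,-0.002,0,-0.008,0,100, 0,0.064,-0.002,0,-0.008,0,100, -0.001,0.08,-0.002,0,-0.008,0,100, -0.001,0.096,-0.002,0,-0.008,0,100, -0.001,0.112,-0.002,0,-0.008,0,100, -0.001,0.1235,-0.002,0,-0.008,0,100]'
python3 go.py -.133 .105 .025 -167.16
python3 - <<'E'
import cv2
from plant import capture
a=capture("scene");cv2.imwrite("pics/s1.png",cv2.resize(a[130:240,160:310],None,fx=5,fy=5,interpolation=2))
E
```

```text
time: 2.77
tcp_pos: [0.4856, -0.1714, 0.0228]
eef_rot: [-90.0, -0.4, -167.2]
wrist_force: [-0.2, -0.6, 0.0]
width: 0.0854
t 2.77 lane tcp [-0.1328  0.1062  0.0228] rot [ -90.03   -0.35 -167.16] F [-0.2 -0.6  0. ] w 0.0854 q [-23.  -4. 101.  -0.  83.  54.]
shift [-0.0012 -0.0022  0.0002] turn [ 0.0006 -0.      0.0062]
```

View pics/s1.png

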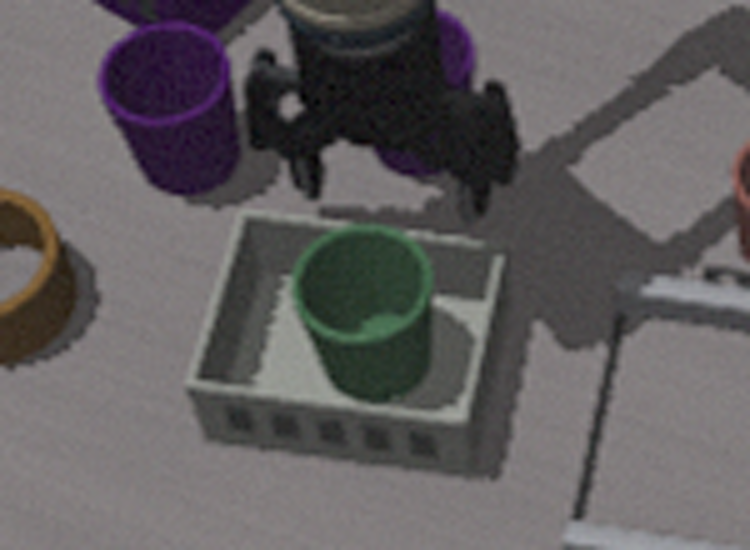

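The fingers stand astride the tray's middle on its near side, with tips at crop (310,190) and (480,205). They clear the tray and the purple planters. Next I push sideways slowly.

```bash
python3 -m creep '[-0.003,0,0,0,0,0.006,100, -0.006,0,0,0,0,0.006,100, -0.009,0,0,0,0,0.006,100, -0.012,-0.001,0,0,0,0.006,100, -0.015,-0.001,0,0,0,0.006,100, -0.018,-0.001,0,0,0,0.006,100, -0.021,-0.001,0,0,0,0.006,100, -0.023,-0.001,0,0,0,0.006,100]'
python3 go.py -.133 .069 .025 -167.16
python3 -m creep '[-0.0015,0,0,0,0,0,100, -0.003,0,0,0,0,0,100, -0.0045,0,0,0,0,0,100, -0.006,0,0,0,0,0,100, -0.0075,0,0,0,0,0,100, -0.009,0,0,0,0,0,100, -0.0105,0,0,0,0,0,100, -0.012,0,0,0,0,0,100]'
python3 go.py -.133 .069 .025 -167.16
python3 - <<'E'
import cv2
from plant import capture
for n,(x,y,w,h) in dict(top=(290,170,100,80),scene=(190,160,100,80)).items():
    a=capture(n);cv2.imwrite(f"pics/{n}2.png",a);cv2.imwrite(f"pics/{n}2c.png",cv2.resize(a[y:y+h,x:x+w],None,fx=4,fy=4,interpolation=2))
import numpy as np
cv2.imwrite("pics/both2.png",np.hstack([cv2.imread("pics/top2c.png"),cv2.imread("pics/scene2c.png")]))
E
```

```text
time: 3.48
tcp_pos: [0.5075, -0.1657, 0.0217]
eef_rot: [-90.1, -0.1, -167.2]
wrist_force: [0.3, -0.3, 0.4]
width: 0.0853
t 3.48 lane tcp [-0.1322  0.0836  0.0217] rot [-9.0130e+01 -1.3000e-01 -1.6715e+02] F [ 0.3 -0.3  0.4] w 0.0853 q [-22.  -1.  99.   0.  83.  55.]
shift [-0.0146 -0.0033  0.0008] turn [0.0023 0.0001 0.0024]
time: 4.15
tcp_pos: [0.5191, -0.1632, 0.0216]
eef_rot: [-90.1, -0.2, -167.2]
wrist_force: [-5.7, -1.1, 1.4]
width: 0.0857
t 4.15 lane tcp [-0.1323  0.0717  0.0216] rot [-9.0120e+01 -1.6000e-01 -1.6717e+02] F [-5.7 -1.1  1.4] w 0.0857 q [-21.   0.  97.   0.  83.  56.]
shift [-0.0027 -0.0034  0.0007] turn [ 0.0022 -0.0002  0.0028]
```

View pics/both2.png

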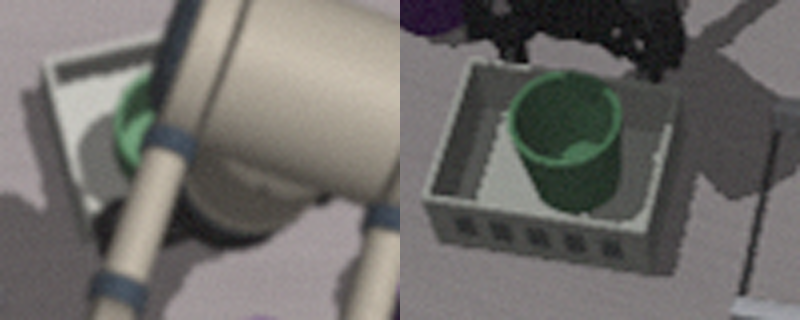

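Contact is made at about 6 N. The tray's scene rim corners are now at (75,62), (283,90), (249,232) and (28,201) in the crop, with the top-view leading corner at (45,58). Fitting the pose.

Run:
```python
from h import *
lane=np.load("lane.npy")
t=lambda x,y:np.array([290+x/4-.375,170+y/4-.375])
s=lambda x,y:np.array([190+x/4-.375,160+y/4-.375])
h=.06
o=[("top",(.075,-.058,h),t(43,60)),
("scene",(-.075,.058,h),s(73,62)),("scene",(.075,.058,h),s(283,90)),("scene",(.075,-.058,h),s(250,232)),("scene",(-.075,-.058,h),s(27,201))]
for oo in (o,o[1:]):
    tr,r=fit(oo,[.45,-.1,1.5]);print("tray",tr,r,inv(lane,tr))
```

```text
tray [ 0.5887534  -0.14865001  1.80250618] [-0.9  0.1 -0.4 -0.9  0.4 -0.5 -0.1  0.6 -0.6  0.1] [-0.13358984  0.00051111  0.00758762]
tray [ 0.58878566 -0.14804825  1.80620879] [-0.4 -0.7  0.5 -0.5  0.2  0.6 -0.3  0.3] [-0.13301031  0.00034592  0.01129024]
```

The tray is now centred (y ≈ 0.5 mm, yaw < 0.5°). I'll back off, rise and go round to the trailing end.

```bash
python3 -m creep '[0.003,0,0,0,0,0,100, 0.008,0,0,0,0,0,100, 0.015,0,0,0,0,0,100, 0.02,-0.01,0,0,0,0,100, 0.02,-0.035,0,0,0,0,100, 0.02,-0.065,0,0,0,0,100, 0.02,-0.095,0,0,0,0,100, 0.02,-0.125,0,0,0,0,100]'
python3 go.py -.245 0 .15 -77.16
```

```text
time: 4.92
tcp_pos: [0.4996, -0.1678, 0.1489]
eef_rot: [-90.1, -0.1, -167.2]
wrist_force: [-0.2, -0.3, 0.4]
width: 0.086
t 4.92 lane tcp [-0.1325  0.0917  0.1489] rot [-9.0100e+01 -7.0000e-02 -1.6717e+02] F [-0.2 -0.3  0.4] w 0.086 q [-22.  -6.  90.   0.  96.  55.]
shift [-0.0917 -0.0014  0.1125] turn [ 2.300e-03 -1.571e+00 -3.000e-04]
```

```bash
python3 -m creep '[-0.01,0,0.013,0,-0.11,0,100, -0.02,0,0.027,0,-0.22,0,100, -0.03,0,0.04,0,-0.33,0,100, -0.04,0,0.053,0,-0.44,0,100, -0.05,0,0.067,0,-0.55,0,100, -0.06,0,0.08,0,-0.66,0,100, -0.07,0,0.092,0,-0.77,0,100, -0.08,0,0.1,0,-0.88,0,100]'
python3 go.py -.245 0 .15 -77.16
```

```text
time: 5.58
tcp_pos: [0.6, -0.2487, 0.1495]
eef_rot: [-90.1, 0.0, -116.5]
wrist_force: [-0.8, 0.1, 0.4]
width: 0.0853
t 5.58 lane tcp [-0.2337  0.0118  0.1495] rot [-9.0060e+01  2.0000e-02 -1.1649e+02] F [-0.8  0.1  0.4] w 0.0853 q [-26.  13.  70.   0.  97.   1.]
shift [ 0.0013 -0.0005  0.0163] turn [ 0.0009 -0.6864 -0.0007]
```

```bash
python3 -m creep '[0,0,0.003,0,-0.11,0,100, 0,0,0.006,0,-0.22,0,100, 0.001,0,0.01,0,-0.33,0,100, 0.001,0,0.013,0,-0.44,0,100, 0.001,0,0.016,0,-0.55,0,100, 0.001,0,0.016,0,-0.66,0,100, 0.001,0,0.016,0,-0.687,0,100, 0.001,0,0.016,0,-0.687,0,100]'
python3 go.py -.245 0 .025 -77.16
```

```text
time: 6.25
tcp_pos: [0.6136, -0.257, 0.1505]
eef_rot: [-90.0, 0.0, -77.1]
wrist_force: [0.3, -0.0, -0.2]
width: 0.0852
t 6.25 lane tcp [-0.2447  0.0004  0.1505] rot [-8.998e+01  3.000e-02 -7.709e+01] F [ 0.3 -0.  -0.2] w 0.0852 q [-26.  15.  67.   0.  97. -39.]
shift [0.0003 0.1255 0.0003] turn [-0.0003  0.0012 -0.0004]
```

```bash
python3 -m creep '[0,0.016,0,0,0.001,0,100, 0,0.032,0,0,0.001,0,100, 0,0.048,0,0,0.001,0,100, 0,0.064,0,0,0.001,0,100, 0,0.08,0,0,0.001,0,100, 0,0.096,0,0,0.001,0,100, 0,0.112,0,0,0.001,0,100, 0,0.124,0,0,0.001,0,100]'
python3 go.py -.225 0 .025 -77.16
python3 -m creep '[-0.002,0,0,0,0,0,100, -0.005,0,0,0,0,0,100, -0.008,0,0,0,0,0,100, -0.011,0,0,0,0,0,100, -0.014,0,0,0,0,0,100, -0.017,0,0,0,0,0,100, -0.019,0,0,0,0,0,100, -0.021,0,0,0,0,0,100]'
python3 go.py -.19 0 .025 -77.16
```

```text
time: 6.92
tcp_pos: [0.6131, -0.2568, 0.0256]
eef_rot: [-90.0, 0.1, -77.2]
wrist_force: [0.9, 0.7, -0.6]
width: 0.0854
t 6.92 lane tcp [-0.2445  0.0009  0.0256] rot [-9.001e+01  6.000e-02 -7.722e+01] F [ 0.9  0.7 -0.6] w 0.0854 q [-26.  18.  77.   0.  85. -38.]
shift [-0.0195  0.0006  0.0008] turn [ 0.0002 -0.0011 -0.001 ]
time: 7.58
tcp_pos: [0.6085, -0.236, 0.0259]
eef_rot: [-90.0, 0.0, -77.2]
wrist_force: [-0.1, -0.8, -0.1]
width: 0.0857
t 7.58 lane tcp [-0.2232  0.0007  0.0259] rot [-8.999e+01  4.000e-02 -7.721e+01] F [-0.1 -0.8 -0.1] w 0.0857 q [-24.  16.  79.   0.  85. -37.]
shift [-0.0332  0.001   0.0006] turn [-0.0001 -0.0009 -0.0007]
```

```bash
python3 -m creep '[-0.001,0,0,0,0,0,100, -0.003,0,0,0,0,0,100, -0.0055,0,0,0,0,0,100, -0.008,0,0,0,0,0,100, -0.0105,0,0,0,0,0,100, -0.013,0,0,0,0,0,100, -0.0155,0,0,0,0,0,100, -0.018,0,0,0,0,0,100]'
python3 -m creep '[-0.0025,0,0.001,0,0,0,100, -0.005,0,0.001,0,0,0,100, -0.0075,0,0.001,0,0,0,100, -0.01,0,0.001,0,0,0,100, -0.0125,0,0.001,0,0,0,100, -0.015,0,0.001,0,0,0,100, -0.017,0,0.001,0,0,0,100, -0.019,0,0.001,0,0,0,100]'
python3 go.py -.15 0 .025 -77.16
python3 - <<'E'
import cv2
from plant import capture
for n,(x,y,w,h) in dict(top=(220,170,160,100),scene=(190,160,160,100)).items():
    a=capture(n);cv2.imwrite(f"pics/{n}3.png",a);cv2.imwrite(f"pics/{n}3c.png",cv2.resize(a[y:y+h,x:x+w],None,fx=5,fy=5,interpolation=2)[:300] if 0 else cv2.resize(a[y:y+h,x:x+w],None,fx=3,fy=3,interpolation=2))
import numpy as np
cv2.imwrite("pics/both3.png",np.vstack([cv2.imread("pics/top3c.png"),cv2.imread("pics/scene3c.png")]))
E
```

```text
time: 8.25
tcp_pos: [0.6045, -0.2185, 0.0261]
eef_rot: [-90.0, 0.0, -77.2]
wrist_force: [1.0, -3.2, 0.4]
width: 0.0853
time: 8.92
tcp_pos: [0.6012, -0.1995, 0.0261]
eef_rot: [-90.0, 0.0, -77.2]
wrist_force: [0.6, -3.6, -0.0]
width: 0.0853
t 8.92 lane tcp [-0.186  -0.0003  0.0261] rot [-8.999e+01  2.000e-02 -7.722e+01] F [ 0.6 -3.6 -0. ] w 0.0853 q [-21.  13.  82.   0.  84. -34.]
shift [-0.036   0.0011 -0.0004] turn [-0.0002 -0.0011 -0.0003]
```

View pics/both3.png

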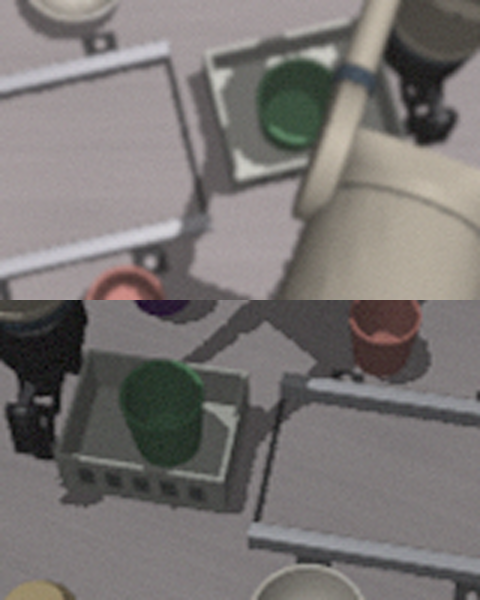

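The tray's leading rim corners are at top (208,55)/(238,183), and it is still square to the lane. The planter is upright and the fingers are behind the tray. Fit check:

Run:
```python
from h import *
lane=np.load("lane.npy")
t=lambda x,y:np.array([220+x/3-.33,170+y/3-.33])
s=lambda x,y:np.array([190+x/3-.33,160+y/3-.33])
h=.06
o=[("top",(.075,-.058,h),t(207,53)),("top",(.075,.058,h),t(238,184)),
("scene",(-.075,.058,h),s(91,50)),("scene",(.075,.058,h),s(249,76)),("scene",(.075,-.058,h),s(223,183)),("scene",(-.075,-.058,h),s(58,158))]
for oo in (o,o[:2],o[2:]):
    tr,r=fit(oo,[.45,-.1,1.5]);print("tray",tr,r,inv(lane,tr))
```

```text
tray [ 0.58183234 -0.11638032  1.79734752] [-1.4 -0.1 -0.7 -1.1 -0.9 -0.4  0.  -1.4  0.4 -0.2 -1.1 -0.5] [-1.00589027e-01  8.71149298e-05  2.42896373e-03]
tray [ 0.57871484 -0.11947475  1.77731079] [ 0.1  0.4 -0.1 -0.4] [-0.1029132   0.00381438 -0.01760777]
tray [ 0.58307121 -0.11472676  1.78720866] [-0.3 -0.   0.5 -0.6  0.5  0.6 -0.9 -0.1] [-0.09925216 -0.00148828 -0.00770989]
```

```bash
python3 -m creep '[-0.002,0,0,0,-0.001,0,100, -0.005,0,0,0,-0.001,0,100, -0.008,0,0,0,-0.001,0,100, -0.011,0,0,0,-0.001,0,100, -0.014,0,0,0,-0.001,0,100, -0.017,0,0,0,-0.001,0,100, -0.02,0,0,0,-0.001,0,100, -0.023,0,0,0,-0.001,0,100]'
python3 -m creep '[-0.003,0,0,0,0,0,100, -0.006,0,0,0,0,0,100, -0.009,0,0,0,0,0,100, -0.012,0,0,0,0,0,100, -0.015,0,0,0,0,0,100, -0.018,0,0,0,0,0,100, -0.021,0,0,0,0,0,100, -0.024,0,0,0,0,0,100]'
python3 -m creep '[-0.003,0,0,0,0,0,100, -0.006,0,0,0,0,0,100, -0.009,0,0,0,0,0,100, -0.012,0,0,0,0,0,100, -0.015,0,0,0,0,0,100, -0.018,0,0,0,0,0,100, -0.021,0,0,0,0,0,100, -0.024,0,0,0,0,0,100]'
python3 go.py .077 0 .026 -77.16
python3 - <<'E'
import cv2
from plant import capture
for n,(x,y,w,h) in dict(top=(180,170,160,100),scene=(220,160,160,100)).items():
    a=capture(n);cv2.imwrite(f"pics/{n}4.png",a);cv2.imwrite(f"pics/{n}4c.png",cv2.resize(a[y:y+h,x:x+w],None,fx=3,fy=3,interpolation=2))
import numpy as np
cv2.imwrite("pics/both4.png",np.vstack([cv2.imread("pics/top4c.png"),cv2.imread("pics/scene4c.png")]))
E
```

```text
time: 9.68
tcp_pos: [0.596, -0.1764, 0.0261]
eef_rot: [-90.0, 0.1, -77.1]
wrist_force: [0.6, -2.8, -0.1]
width: 0.0856
time: 10.35
tcp_pos: [0.5906, -0.1527, 0.0261]
eef_rot: [-90.0, 0.1, -77.1]
wrist_force: [0.6, -3.8, -0.4]
width: 0.0852
time: 11.02
tcp_pos: [0.5851, -0.129, 0.0261]
eef_rot: [-90.0, 0.1, -77.1]
wrist_force: [0.7, -3.5, -0.2]
width: 0.0856
t 11.02 lane tcp [-0.1136 -0.0003  0.0261] rot [-9.000e+01  6.000e-02 -7.714e+01] F [ 0.7 -3.5 -0.2] w 0.0856 q [-16.   8.  88.   0.  84. -29.]
shift [-0.1906  0.0003 -0.0003] turn [-0.0001  0.0003 -0.0011]
```

View pics/both4.png

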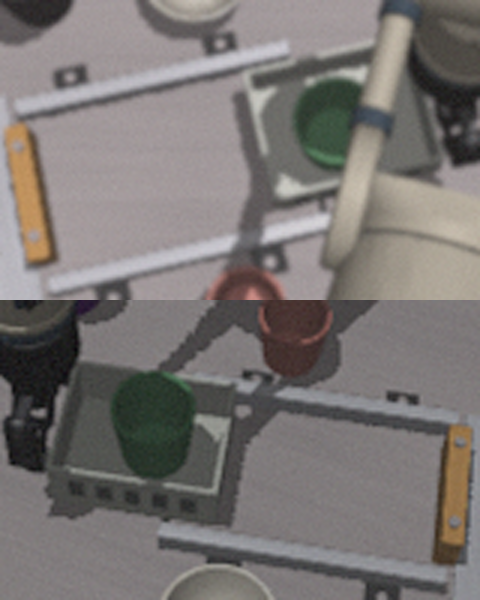

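The tray is entering the mouth centred, with its leading rim at top (245,75)–(275,200) and a clear gap to both rails. The planter is upright. Continuing.

```bash
python3 -m creep '[-0.003,0,0,0,0,0,100, -0.006,0,0,0,0,0,100, -0.009,0,0,0,0,0,100, -0.012,0,0,0,0,0,100, -0.015,0,0,0,0,0,100, -0.018,0,0,0,0,0,100, -0.021,0,0,0,0,0,100, -0.024,0,0,0,0,0,100]'
python3 -m creep '[-0.003,0,0,0,0,0,100, -0.006,0,0,0,0,0,100, -0.009,0,0,0,0,0,100, -0.012,0,0,0,0,0,100, -0.015,0,0,0,0,0,100, -0.018,0,0,0,0,0,100, -0.021,0,0,0,0,0,100, -0.024,0,0,0,0,0,100]'
python3 -m creep '[-0.003,0,0,0,0,0,100, -0.006,0,0,0,0,0,100, -0.009,0,0,0,0,0,100, -0.012,0,0,0,0,0,100, -0.015,0,0,0,0,0,100, -0.018,0,0,0,0,0,100, -0.021,0,0,0,0,0,100, -0.024,0,0,0,0,0,100]'
python3 go.py .077 0 .026 -77.16
python3 - <<'E'
import cv2
from plant import capture
for n,(x,y,w,h) in dict(top=(180,170,160,100),scene=(240,160,160,100)).items():
    a=capture(n);cv2.imwrite(f"pics/{n}5.png",a);cv2.imwrite(f"pics/{n}5c.png",cv2.resize(a[y:y+h,x:x+w],None,fx=3,fy=3,interpolation=2))
import numpy as np
cv2.imwrite("pics/both5.png",np.vstack([cv2.imread("pics/top5c.png"),cv2.imread("pics/scene5c.png")]))
E
```

```text
time: 11.78
tcp_pos: [0.5796, -0.1047, 0.0261]
eef_rot: [-90.0, 0.1, -77.1]
wrist_force: [-0.3, -4.0, -0.7]
width: 0.085
time: 12.45
tcp_pos: [0.5741, -0.081, 0.0261]
eef_rot: [-90.0, 0.1, -77.1]
wrist_force: [1.7, -3.2, -0.9]
width: 0.0854
time: 13.12
tcp_pos: [0.5687, -0.0572, 0.0261]
eef_rot: [-90.0, 0.1, -77.1]
wrist_force: [0.7, -2.1, -1.0]
width: 0.0855
t 13.12 lane tcp [-0.04   -0.0002  0.0261] rot [-90.02   0.13 -77.11] F [ 0.7 -2.1 -1. ] w 0.0855 q [ -9.   4.  93.   0.  83. -22.]
shift [-1.17e-01  4.00e-04 -1.00e-04] turn [ 0.0003  0.0009 -0.0023]
```

View pics/both5.png

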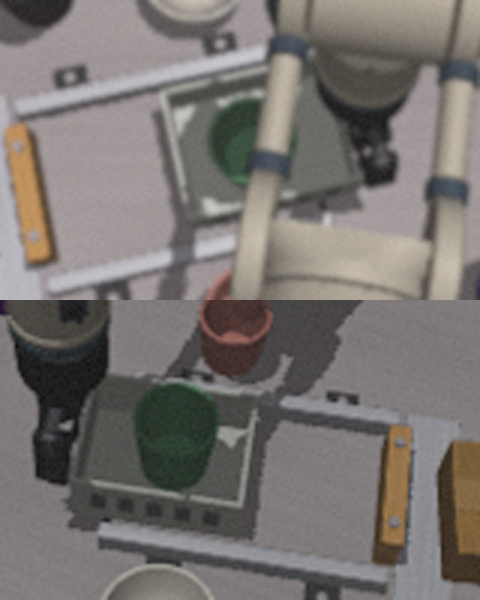

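The tray is halfway in: top leading rim corners (160,92) and (190,222), scene leading corners (260,395) and (245,508). I'll refit before the last stretch.

Run:
```python
from h import *
lane=np.load("lane.npy")
t=lambda x,y:np.array([180+x/3-.33,170+y/3-.33])
s=lambda x,y:np.array([240+x/3-.33,160+y/3-.33])
h=.06
o=[("top",(.075,-.058,h),t(159,92)),("top",(.075,.058,h),t(190,223)),
("scene",(-.075,.058,h),s(102,72)),("scene",(.075,.058,h),s(261,96)),("scene",(.075,-.058,h),s(244,208)),("scene",(-.075,-.058,h),s(75,181))]
for oo in (o,o[:2],o[2:]):
    tr,r=fit(oo,[.45,-.1,1.5]);print("tray",tr,r,inv(lane,tr))
```

```text
tray [0.54795898 0.02709614 1.79417862] [-0.7  0.  -1.5 -0.3 -1.8 -0.5  0.1 -0.5  0.4 -0.1 -1.3 -0.1] [ 0.0468274   0.00122555 -0.00073993]
tray [0.54868718 0.02461414 1.80992992] [ 0.1  0.2 -0.1 -0.2] [0.04424563 0.0010672  0.01501137]
tray [0.5479966  0.02889543 1.78610915] [-1.  -0.4  0.9 -0.1  0.8  0.3 -0.8 -0. ] [ 0.04857333  0.00078898 -0.0088094 ]
```

```bash
python3 -m creep '[-0.003,0,0,0,0.001,0,100, -0.006,0,0,0,0.001,0,100, -0.009,0,0,0,0.001,0,100, -0.012,0,0,0,0.001,0,100, -0.015,0,0,0,0.001,0,100, -0.018,0,0,0,0.001,0,100, -0.021,0,0,0,0.001,0,100, -0.024,0,0,0,0.001,0,100]'
python3 -m creep '[-0.003,0,0,0,0,0,100, -0.006,0,0,0,0,0,100, -0.009,0,0,0,0,0,100, -0.012,0,0,0,0,0,100, -0.015,0,0,0,0,0,100, -0.018,0,0,0,0,0,100, -0.021,0,0,0,0,0,100, -0.024,0,0,0,0,0,100]'
python3 -m creep '[-0.003,0,0,0,0,0,100, -0.006,0,0,0,0,0,100, -0.009,0,0,0,0,0,100, -0.012,0,0,0,0,0,100, -0.015,0,0,0,0,0,100, -0.018,0,0,0,0,0,100, -0.021,0,0,0,0,0,100, -0.024,0,0,0,0,0,100]'
python3 -m creep '[-0.003,0,0,0,0,0,100, -0.006,0,0,0,0,0,100, -0.009,0,0,0,0,0,100, -0.012,0,0,0,0,0,100, -0.0145,0,0,0,0,0,100, -0.017,0,0,0,0,0,100, -0.019,0,0,0,0,0,100, -0.021,0,0,0,0,0,100]'
python3 go.py .077 0 .026 -77.16
```

```text
time: 13.88
tcp_pos: [0.5631, -0.033, 0.0262]
eef_rot: [-90.0, 0.2, -77.1]
wrist_force: [0.5, -2.9, -0.8]
width: 0.0854
time: 14.55
tcp_pos: [0.5576, -0.0093, 0.0262]
eef_rot: [-90.0, 0.2, -77.1]
wrist_force: [0.7, -2.4, -1.9]
width: 0.0852
time: 15.22
tcp_pos: [0.5521, 0.0144, 0.0262]
eef_rot: [-90.0, 0.2, -77.1]
wrist_force: [1.2, -2.8, -0.8]
width: 0.0856
time: 15.88
tcp_pos: [0.5474, 0.0351, 0.0262]
eef_rot: [-90.0, 0.2, -77.1]
wrist_force: [0.3, -2.8, -2.3]
width: 0.0857
t 15.88 lane tcp [ 0.0547 -0.      0.0262] rot [-90.05   0.19 -77.13] F [ 0.3 -2.8 -2.3] w 0.0857 q [  0.   1.  96.   0.  83. -13.]
shift [-0.0223  0.0003  0.    ] turn [ 0.0008  0.0005 -0.0033]
```

```bash
python3 -m creep '[-0.002,0,0,0,0,0,100, -0.004,0,0,0,0,0,100, -0.006,0,0,0,0,0,100, -0.008,0,0,0,0,0,100, -0.01,0,0,0,0,0,100, -0.0115,0,0,0,0,0,100, -0.013,0,0,0,0,0,100, -0.014,0,0,0,0,0,100]'
python3 -m creep '[-0.0008,0,0,0,0,0,100, -0.0016,0,0,0,0,0,100, -0.0024,0,0,0,0,0,100, -0.0032,0,0,0,0,0,100, -0.004,0,0,0,0,0,100, -0.0048,0,0,0,0,0,100, -0.0055,0,0,0,0,0,100, -0.006,0,0,0,0,0,100]'
python3 go.py .0785 0 .026 -77.16
```

```text
time: 16.55
tcp_pos: [0.5442, 0.0489, 0.0262]
eef_rot: [-90.1, 0.2, -77.1]
wrist_force: [0.2, -2.2, -1.8]
width: 0.0853
time: 17.22
tcp_pos: [0.5428, 0.0549, 0.0262]
eef_rot: [-90.1, 0.2, -77.1]
wrist_force: [0.8, -2.6, -2.1]
width: 0.0855
t 17.22 lane tcp [0.0751 0.0001 0.0262] rot [-90.06   0.2  -77.12] F [ 0.8 -2.6 -2.1] w 0.0855 q [  2.   0.  97.   0.  83. -11.]
shift [-0.0034  0.0003  0.0001] turn [ 0.001   0.0006 -0.0035]
```

```bash
python3 -m creep '[-0.0004,0,0,0,0,0,100, -0.0008,0,0,0,0,0,100, -0.0012,0,0,0,0,0,100, -0.0016,0,0,0,0,0,100, -0.002,0,0,0,0,0,100, -0.0022,0,0,0,0,0,100, -0.0024,0,0,0,0,0,100, -0.0025,0,0,0,0,0,100]'
python3 -m creep '[-0.0003,0,0,0,0,0,100, -0.0006,0,0,0,0,0,100, -0.0009,0,0,0,0,0,100, -0.0012,0,0,0,0,0,100, -0.0015,0,0,0,0,0,100, -0.0018,0,0,0,0,0,100, -0.002,0,0,0,0,0,100, -0.002,0,0,0,0,0,100]'
python3 go.py .0785 0 .026 -77.16
```

```text
time: 17.88
tcp_pos: [0.5423, 0.0573, 0.0263]
eef_rot: [-90.1, 0.2, -77.1]
wrist_force: [0.2, -2.8, -1.3]
width: 0.0854
time: 18.55
tcp_pos: [0.5418, 0.0594, 0.0263]
eef_rot: [-90.1, 0.2, -77.1]
wrist_force: [-0.1, -2.1, -1.3]
width: 0.0856
t 18.55 lane tcp [0.0797 0.     0.0263] rot [-90.05   0.2  -77.12] F [-0.1 -2.1 -1.3] w 0.0856 q [  3.   0.  97.   0.  83. -10.]
shift [0.0012 0.0003 0.    ] turn [ 0.0009  0.0007 -0.0035]
```

Still about 2–3 N, so it isn't at the stop yet. Creeping on in 2 mm steps.

```bash
python3 -m creep '[-0.0003,0,0,0,0,0,100, -0.0006,0,0,0,0,0,100, -0.0009,0,0,0,0,0,100, -0.0012,0,0,0,0,0,100, -0.0015,0,0,0,0,0,100, -0.0018,0,0,0,0,0,100, -0.002,0,0,0,0,0,100, -0.002,0,0,0,0,0,100]'
python3 go.py .0785 0 .026 -77.16
python3 - <<'E'
import cv2
from plant import capture
for n,(x,y,w,h) in dict(top=(160,180,133,100),scene=(270,165,133,100)).items():
    a=capture(n);cv2.imwrite(f"pics/{n}6.png",a);cv2.imwrite(f"pics/{n}6c.png",cv2.resize(a[y:y+h,x:x+w],None,fx=3,fy=3,interpolation=2))
import numpy as np
cv2.imwrite("pics/both6.png",np.hstack([cv2.imread("pics/top6c.png"),cv2.imread("pics/scene6c.png")]))
E
```

```text
time: 19.22
tcp_pos: [0.5415, 0.0599, 0.0264]
eef_rot: [-90.1, 0.1, -77.2]
wrist_force: [0.4, -8.7, -1.3]
width: 0.0854
t 19.22 lane tcp [0.0802 0.0002 0.0264] rot [-9.007e+01  6.000e-02 -7.718e+01] F [ 0.4 -8.7 -1.3] w 0.0854 q [  3.   0.  97.   0.  83. -10.]
shift [0.0017 0.0004 0.0002] turn [ 0.0012 -0.0003 -0.001 ]
```

View pics/both6.png

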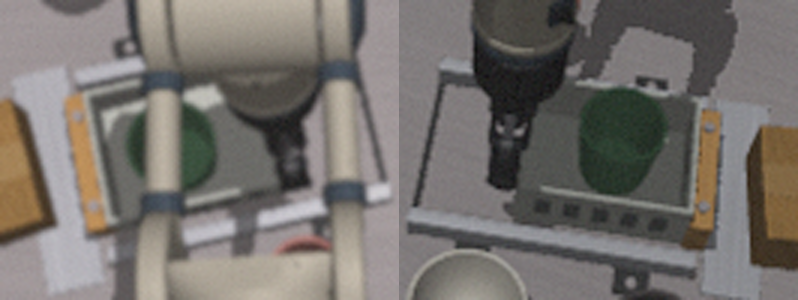

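The force has jumped to 8.7 N and the TCP has stalled (0.5 mm of 2 mm), so the tray is on the stop. In both views its leading rim is flush with the orange block, at top (85,95)–(110,220) and scene (697,100)–(690,210). One slightly firmer squeeze to seat it square, then retreat.

```bash
python3 -m creep '[-0.0016,0,0,0,0,0,100, -0.0018,0,0,0,0,0,100, -0.002,0,0,0,0,0,100, -0.0022,0,0,0,0,0,100, -0.0025,0,0,0,0,0,100, -0.0028,0,0,0,0,0,100, -0.003,0,0,0,0,0,100, -0.003,0,0,0,0,0,100]'
python3 go.py .04 0 .026 -77.16
python3 -m creep '[-0.001,0,0,0,0,0,100, 0.001,0,0,0,0,0,100, 0.003,0,0,0,0,0,100, 0.006,0,0,0,0,0,100, 0.011,0,0,0,0,0,100, 0.018,0,0,0,0,0,100, 0.027,0,0,0,0,0,100, 0.036,0,0,0,0,0,100]'
python3 -m creep '[0.002,-0.01,0,0,0,0,100, 0.002,-0.03,0,0,0,0,100, 0.002,-0.055,0,0,0,0,100, 0.002,-0.08,0,0,0,0,100, 0.002,-0.105,0,0,0,0,100, 0.002,-0.13,0,0,0,0,100, 0.002,-0.15,0,0,0,0,100, 0.002,-0.165,0,0,0,0,100]'
python3 go.py -.2 0 .2 -77.16
```

```text
time: 19.98
tcp_pos: [0.5411, 0.0599, 0.0266]
eef_rot: [-90.1, -0.2, -77.3]
wrist_force: [0.4, -12.5, -1.7]
width: 0.0854
t 19.98 lane tcp [0.0803 0.0006 0.0266] rot [-90.11  -0.23 -77.29] F [  0.4 -12.5  -1.7] w 0.0854 q [  3.   0.  97.  -0.  83. -10.]
shift [0.0403 0.0007 0.0007] turn [ 0.0019 -0.0023  0.004 ]
time: 20.65
tcp_pos: [0.5492, 0.024, 0.0267]
eef_rot: [-90.1, -0.2, -77.3]
wrist_force: [0.0, -0.0, -0.3]
width: 0.0853
time: 21.32
tcp_pos: [0.5504, 0.0223, 0.1954]
eef_rot: [-89.9, -0.3, -77.3]
wrist_force: [0.8, -1.3, 0.9]
width: 0.0854
t 21.32 lane tcp [ 4.160e-02 -1.000e-04  1.954e-01] rot [-89.89  -0.27 -77.31] F [ 0.8 -1.3  0.9] w 0.0854 q [ -1.  -3.  82.  -0. 100. -14.]
shift [ 0.2417 -0.0034  0.0005] turn [-0.0019 -0.0025  0.0047]
```

Moving well back from the tray so both cameras see it, then a final look.

```bash
python3 -m creep '[0.015,-0.003,0,0,0,0,100, 0.04,-0.006,0,0,0,0,100, 0.07,-0.009,0,0,0,0,100, 0.1,-0.012,0,0,0,0,100, 0.13,-0.012,0,0,0,0,100, 0.16,-0.012,0,0,0,0,100, 0.19,-0.012,0,0,0,0,100, 0.2,-0.012,0,0,0,0,100]'
python3 - <<'E'
import cv2
import numpy as np
from plant import capture
a=capture("top");b=capture("scene");cv2.imwrite("pics/top7.png",a);cv2.imwrite("pics/scene7.png",b)
r=lambda i:cv2.resize(i,None,fx=4,fy=4,interpolation=2)
cv2.imwrite("pics/both7.png",np.vstack([np.hstack([r(a[185:270,165:260]),r(b[165:250,300:395])]),cv2.resize(np.hstack([a,b]),(760,285))[:250]]))
E
```

```text
time: 21.98
tcp_pos: [0.5943, -0.177, 0.2086]
eef_rot: [-89.9, -0.3, -77.5]
wrist_force: [0.3, 0.1, -0.3]
width: 0.0855
```

View pics/both7.png

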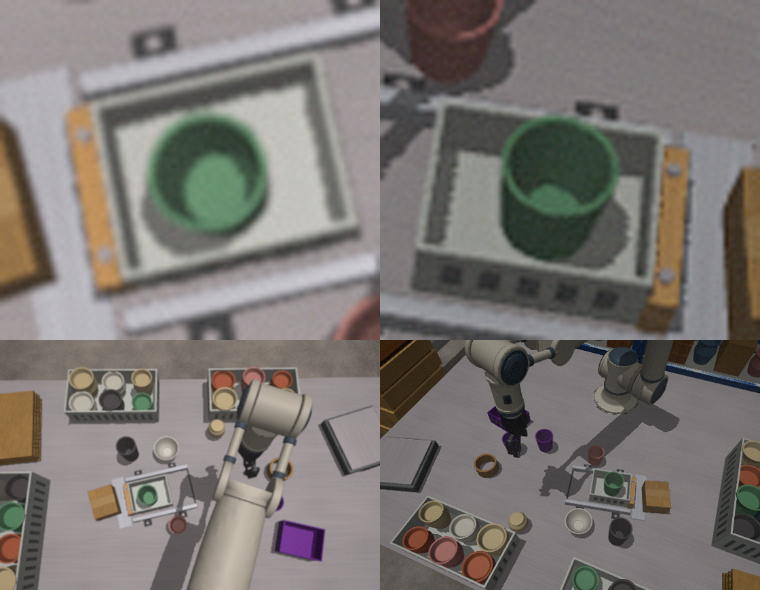

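The tray lies flush against the stop, with rim corners at top crop (92,108), (318,57), (357,228) and (122,283). The planter is upright in it, both rails are clear, the bystanders are in place and the hand is away. Last fit, then hand in.

Run:
```python
from h import *
from plant import hand_in,arm
lane=np.load("lane.npy")
t=lambda x,y:np.array([165+x/4-.375,185+y/4-.375])
s=lambda x,y:np.array([300+(x-380)/4-.375,165+y/4-.375])
h=.06
o=[("top",(.075,-.058,h),t(92,108)),("top",(-.075,-.058,h),t(318,57)),("top",(-.075,.058,h),t(357,230)),("top",(.075,.058,h),t(120,284)),
("scene",(-.075,.058,h),s(438,102)),("scene",(.075,.058,h),s(664,128)),("scene",(.075,-.058,h),s(652,284)),("scene",(-.075,-.058,h),s(414,248))]
tr,r=fit(o,[.5,.1,1.8]);print("tray in lane",inv(lane,tr),r)
w=unproj(t(208,173),"top",.082);print("planter",inv(lane,[*w,0])[:2])
print(arm.get_state()["wrist_force"],hand_in())
```

```text
tray in lane [ 0.16425411  0.00323795 -0.00237108] [-0.3 -0.3  0.4 -0.6  0.4 -0.5  1.  -0.2  0.7 -1.4  0.3  0.3  0.4 -0.2
  0.6 -0.5]
planter [0.1722353  0.00964191]
the job is handed in; nothing more can be done
[-1.10576004  0.19102883 -0.90144829] None
```

The tray rests against the wooden stop with the planter upright in it, and I handed the job in at about 22 s with the hand well clear.

I nudged the tray about 11 mm sideways with both open fingers to centre and straighten it. Then I went round behind it, pushed it down the lane by its trailing end and crept onto the stop. The force was about 3 N while sliding, 9 N on touching the stop, and 12.5 N in one short push to seat it.

- **Tray position:** the last fit put it at lane x = 164 mm (165 is touching), y = +3 mm, yaw −0.1°. That leaves about 12 mm to the nearer rail, and the picture shows it flush with the stop.
- **Planter and other goods:** the planter sits about 10 mm from the tray's centre, as it did at the start. The bystanders and purple look-alikes looked in place in the last picture; I did not re-measure them.
- **Disagreement:** the last fit's y was +3 mm while earlier fits gave 0 to +1 mm. The fits carry a few millimetres of error, and the two cameras differed by up to 5 mm when each was fitted alone.

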